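Unhook the basket and set the timer under it

ROBOT

A 6-joint arm with a two-finger parallel gripper is mounted at the origin on the work surface. World frame = base frame: x ahead of the robot, y to its left, z up, the work surface at z = 0. Lengths are in m, angles in degrees, forces in N, time in s.
With the tool pointing down it reaches from about 0.375 to 0.9 m from the base axis. Payload 3.1 kg.
Tool frame: the origin (TCP) lies on the centre line of the jaws, within the pads' length; the fingertips stand 25 mm ahead of it and the grasp point (between the pads) lies 6 mm ahead of it; z points along the fingers, y is the line along which they close (so a half turn about z gives the same grasp; the last joint's range is limited). The gripper opens to 87 mm and grips with 3 to 60 N. Pads are 19 mm wide; open, the fingers measure 117 mm over their backs; the gripper's body (75 mm by 190 mm) begins 51 mm behind the grasp point.
Start: joints at [-82.649, 30.224, 82.088, -0, 67.689, -10.227], TCP at [0.189, -0.596, 0.248] pointing down, gripper open.
Joint ranges: [-176.69, 176.69], [-43.24, 126.21], [12.49, 139.97], [-82, 262], [0, 151.66], [-163.58, 163.58]. Speed limits (degrees/s): [159.86, 159.86, 180, 180, 180, 180].

INTERFACE

Orientations are given as a 3x3 rotation matrix whose columns are the frame's x, y, z axes.
In Python, from rig import * gives the robot as it stands.
- The arm moves only by the tool step_arm, never from a script. Its argument "steps" is a list of rows, each a list of 7 numbers: the shift along the tool's x, y, z normalised to -1 to 1, where 1 is 0.3 m, then the turn, a rotation vector about the tool's x, y, z normalised to -1 to 1, where 1 is 45 degrees, then the gripper's target within -1 to 1 (shut at 1, half-way at 0, fully open at -1). A call has 1 to 8 rows; each row is the pose to reach, as a shift and turn from the pose commanded when the call began, along the tool's axes at that moment; what a row does not reach only later rows make up. A row lasts 1/12 s, in which the tool goes at most 41.7 mm and 7.16 degrees, less where a joint would pass 70% of its speed; a pose out of reach is approached as far as the arm can. A call with a number of a shift or a turn outside -1 to 1 is refused whole. A call with a gripper value outside its range is refused whole. The fingers move at their own pace and stop on an object; the grip force is fixed at half the most. Time passes only in rows, so rows that repeat a pose let the fingers close. It gives the time, the measured TCP pose, the force, the opening and the grip force at its end, in the units of the state.
- read_state(): the state, without advancing time (a new reading comes with each control period).
- capture(name): name is "scene" or "top" or "wrist"; returns a dict with "image" (420x560x3 uint8, red, green, blue), "vertical_fov" (degrees; the focal length in pixels is half the picture's height over the tangent of half this angle, whatever the lens; pixels are square), "cx", "cy" (the principal point, pixels), "world_from_camera" (4x4, takes a point from camera to world coordinates); the wrist camera has in their place "T_tool_cam" (4x4, takes a point from camera to tool coordinates, whose origin is the TCP and whose axes are the flange's). Camera axes: x right, y down, z forward; pixel columns grow to the right and rows downward; lengths in m; the calibration is good to about 2 mm. A picture is of the moment at which its call begins: read the wrist's pose just before it. There is no depth.
- hand_in(): hands the job in; it is judged then, once.
The state is a dict: "time_s": time; "joint_positions": joint angles; "qvel": joint speeds; "tau": joint torques, N m; "position": TCP position; "tcp_rot": TCP orientation; "force": force on the tool from outside, world axes, zero at the start; "moment": the same for the moment, N m; "opening": opening from 0.0 (shut) to 1.0 (fully open); "grasp_force": force on a finger pad.
Only numpy, scipy, OpenCV 4.12 (cv2) and the standard library are available. Lean on these libraries where they do the work, as an engineer would, in place of code of your own. Each camera call takes 0.05 s, during which the arm holds its last target. There are 200 camera calls.

TASK

The green basket hangs on its S-hook right over the timer box: lift it off the hook, set it down upright inside the shallow grey tray, without dropping it, and let go. Then turn only the timer's small inner knob clockwise until its pointer line points at the white tick on the box, without dragging the wide outer ring round, and leave the hanger, the dish and the two clothespins undisturbed.

Things in the scene. Friction and masses are not known exactly. Their poses are not given: they have to be found in the camera images.
- rail: Fixed steel rail stand. Origin on the dryer top (z 0) under the rail; y along the rail, -x towards the basket (roughly to the robot). Upper rail: bar 16 mm thick, 480 long, axis at height 335. Lower rail: bar 12 mm thick, axis at height 140, 19.5 mm to -x of the upper; the basket leans on it. Two 16 mm posts at y +-220, feet 48 mm round.
- hook: Fixed S-hook of 6 mm steel wire. Origin on the upper rail's axis (height 335), axes parallel to the rail's. Its stem runs down 12 mm to -x of the origin; trough floor 88 mm below the origin; the upturned tip stands 38 mm to -x, its top 45 mm below the origin: 43 mm deep, open upward, 20 mm clear between stem and tip.
- hook_tip (a point): Top end of the S-hook's upturned tip.
- basket_center (a point): Centre (half-way up its walls) of the loose green basket: 130 mm long (its x), 56 wide (its y, flat upright side walls to grip by), walls 85 high and 4 thick, open top, 0.17 to 0.31 kg. At its back end (+x) an arch of 8 mm bar rises 65 mm above the walls. It starts hanging with its axes about parallel to the hook's, its underside about 101 mm above the dryer top.
- basket_bar (a point): Middle of the level bar on the basket's arch, which hangs in the S-hook: axis 150 mm above the basket's underside and 61 mm to +x of its middle; the bar runs 48 mm along the basket's y between two 8 mm uprights.
- tray: Fixed shallow grey tray, outside 180 (its x) by 108 mm (its y), 14 mm high, walls 4 mm, inner floor 4 mm above the dryer top. Origin at the centre of its underside, on the dryer top. The basket fits in lengthwise (its x along the tray's x, either way round) with about 20 mm to spare on every side.
- inner_knob (a joint): Angle of the timer's inner knob, rad, growing clockwise as seen from above; it stays where it is left, friction about 0.03 N m. The pointer line on the knob points at the white tick when this is 1.1; at 0 it points along the timer's -x.
- knob_grip (a point): On the axis of the inner knob (upright aluminium cylinder, 24 mm in diameter, 36 mm tall from 51 to 87 mm above the dryer top), 75 mm above the dryer top: grip about here.
- timer: Fixed black timer box, 110 x 110 x 40 mm, under the hanging basket. Origin at the centre of its underside on the dryer top; the knobs' common upright axis passes through it. A white tick on its top, 36 to 50 mm from the axis, marks the setting. A 13 mm toggle stub at its +x edge is not used.
- outer_ring (a joint): Angle of the timer's wide outer ring, rad, growing clockwise from above; it turns easily and must be left as it is.
- ring_mark (a point): White mark on the outer ring, 25 mm from the knobs' axis. The ring is a flat grey disc 64 mm across with its top 50 mm above the dryer top; the inner knob stands on the same axis above it.
- hanger_ring: Ring on the upper rail from which a chrome hanger hangs; origin on the rail's axis (height 335), axes parallel to the rail's. The hanger lies in the upright plane through this origin square to the rail: 286 mm wide (143 mm to each side along x), from the rail down to 121 mm below it.
- hanger (a joint): Swing of the hanger about the rail, rad; 0 hanging straight.
- dish: Loose white ceramic dish, 110 mm across, 30 mm high; origin at the centre of its underside.
- pin_a: Loose wooden clothespin 74 x 11 x 10 mm lying near the tray; origin at the centre of its underside.
- pin_b: Loose wooden clothespin 74 x 11 x 10 mm lying near the timer; origin at the centre of its underside.
Things that resemble listed ones, but are neither listed nor needed, are in the scene too. There is more than one size of the part that bears basket_center; the job needs the larger.

How it is judged (in metres and radians):
On the way, in this order (a step that is already met when the one before it is completed fails the run):
1. the basket's bar is lifted above the tip of the S-hook (z of basket_bar in the frame of hook_tip above 0.003 m), for 0.05 s.
2. the basket stands upright inside the tray, let go (z of basket_center in the frame of tray below 0.051 m and horizontal distance between basket_center and tray below 0.035 m and angle between basket_center's own z axis and vertical below 0.08 rad and contact force between the fingers and basket below 0.1 N), for 0.2 s.
At the end, for the whole second after the job is handed in: The basket stands upright (within 0.08 rad) and at rest on the tray's floor, its middle within 35 mm of the tray's middle, and the inner knob reads 1.1 within 0.13 rad (z of basket_center in the frame of tray below 0.051 m and horizontal distance between basket_center and tray below 0.035 m and angle between basket_center's own z axis and vertical below 0.08 rad and linear speed of basket below 0.02 m/s and value of joint inner_knob between 0.97 and 1.23 rad); the robot touches nothing.
It fails at once if the outer ring is dragged: its mark moves more than 4 mm (distance of ring_mark from where it was at the start of the episode above 0.004 m).
It fails at once if the basket is let go off the hook more than 15 mm above its place in the tray (horizontal distance between basket_bar and hook_tip above 0.04 m and z of basket_center in the frame of tray above 0.063 m and contact force between the fingers and basket below 0.05 N).
It fails at once if the hanger is knocked: it swings more than 0.3 rad (value of joint hanger above 0.3 rad or value of joint hanger below -0.3 rad).
It fails at once if the dish is moved more than 15 mm (distance of dish from where it was at the start of the episode above 0.015 m).
It fails at once if a clothespin is moved more than 15 mm (distance of any of pin_a, pin_b from where it was at the start of the episode above 0.015 m).
It also fails if it takes over 59 s, if anything falls off the work surface, if the arm or the gripper's body presses on something with over 40 N, if the wrist force passes 120 N, or if a joint passes its speed limit or range.

## Working session

There is one attempt and no reset: what is moved stays moved. The work goes in short steps, Python scripts to look and compute and a tool call to move; the robot and the scene stay as the last step left them, time stands still between calls to the robot, and variables do not carry over. Pictures are saved under pics/ and viewed, at most 10 in all, crops included, and the job is handed in when it is done.

Besides the shell and the picture viewer there is one more tool, called after "Emit:" as a command line: name --pt "numbers of a row" for each row, then --argument value for the rest. step_arm: Moves the arm, as the interface text tells. Scaled input: -1 to 1 covers 0.3 m each way for a shift and 45 degrees each way for a turn. Its arguments: {"type":"object","properties":{"steps":{"type":"array"}},"required":["steps"]}

```bash
ls; mkdir -p pics; cat > h.py <<'E'
from rig import *
import numpy as np, cv2
def cap(n,f=None):
    s=read_state(); c=capture(n); im=c["image"]
    if f: cv2.imwrite("pics/"+f,cv2.cvtColor(im,cv2.COLOR_RGB2BGR))
    F=im.shape[0]/2/np.tan(np.radians(c["vertical_fov"])/2)
    if n=="wrist":
        T=np.eye(4);T[:3,:3]=s["tcp_rot"];T[:3,3]=s["position"];T=T@np.array(c["T_tool_cam"])
    else: T=np.array(c["world_from_camera"])
    return dict(im=im,F=F,cx=c["cx"],cy=c["cy"],T=T)
def ray(c,u,v):
    d=c["T"][:3,:3]@np.array([(u-c["cx"])/c["F"],(v-c["cy"])/c["F"],1]); return c["T"][:3,3],d/np.linalg.norm(d)
def onz(c,u,v,z):
    o,d=ray(c,u,v); return o+d*(z-o[2])/d[2]
def tri(c1,p1,c2,p2):
    o1,d1=ray(c1,*p1);o2,d2=ray(c2,*p2)
    t=np.linalg.lstsq(np.c_[d1,-d2],o2-o1,rcond=None)[0]
    a=o1+t[0]*d1;b=o2+t[1]*d2; return (a+b)/2,np.linalg.norm(a-b)
def proj(c,p):
    q=np.linalg.inv(c["T"])@np.r_[p,1]; return q[:2]/q[2]*c["F"]+[c["cx"],c["cy"]]
E
python3 - <<'E'
from h import *
import pickle
a=cap("scene","s0.png");b=cap("top","t0.png");w=cap("wrist","w0.png")
pickle.dump((a,b,w),open("c0.pkl","wb"))
for c in (a,b,w): print(c["T"].round(3).tolist(),c["F"],c["cx"],c["cy"])
print(read_state())
E
```

```text
pics
[[0.78, 0.444, -0.442, 1.043], [0.626, -0.548, 0.555, -0.647], [0.004, -0.709, -0.705, 0.986], [0.0, 0.0, 0.0, 1.0]] 484.8988121847625 276.9791760459745 203.00453881818933
[[-0.003, -0.99, 0.138, 0.37], [-1.0, 0.005, 0.014, -0.018], [-0.014, -0.138, -0.99, 1.427], [0.0, 0.0, 0.0, 1.0]] 487.179873629908 285.40862387074884 214.84629651052893
[[0.302, -0.913, -0.275, 0.264], [-0.953, -0.29, -0.086, -0.572], [-0.001, 0.289, -0.957, 0.383], [0.0, 0.0, 0.0, 1.0]] 309.7878412765701 275.0483761849298 208.76727222866887
{'time_s': 0.15, 'joint_positions': array([-8.26485800e+01,  3.02661206e+01,  8.21389013e+01, -1.37263468e-03,
        6.76897314e+01, -1.02264429e+01]), 'qvel': array([ 0.11019506, -0.17160063, -0.20910669,  0.01160756, -0.00881288,
        0.09528635]), 'tau': array([ 7.81674898e-04, -4.40430665e+01, -1.76841420e+01,  6.33622077e-02,
        5.52136882e-02, -1.02381393e-04]), 'position': array([ 0.18871477, -0.59528671,  0.2468064 ]), 'tcp_rot': array([[ 9.53304702e-01,  3.02010084e-01, -2.33587404e-04],
       [ 3.02010052e-01, -9.53303334e-01,  1.63732674e-03],
       [ 2.71809537e-04, -1.63141703e-03, -9.99998632e-01]]), 'force': array([ 0.68635957, -0.54708385,  0.20293039]), 'moment': array([-0.02541482, -0.00019703,  0.05368259]), 'grasp_force': 0.0, 'opening': 1.00038789237343}
```

View pics/s0.png

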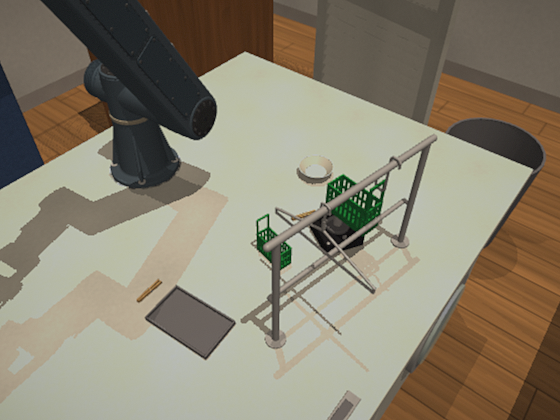

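View pics/t0.png

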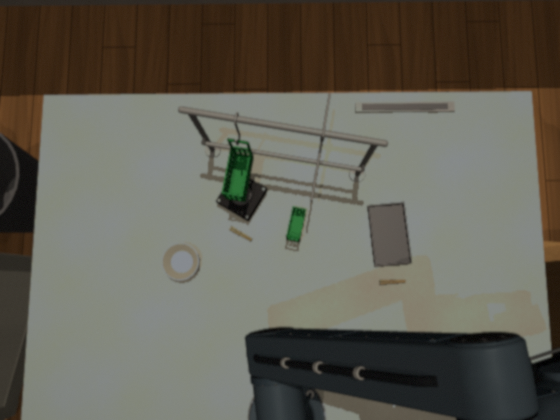

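Scene: large green basket at (355,203) hanging on the rail, small one at (273,243), tray (190,320). Top: large basket (238,170), small decoy (297,228), tray (389,235), dish (181,262), pins (240,233) and (392,282), hanger line (318,165), dryer panel strip (404,107). The one I want is the large basket at the hook, over the timer at (242,200).

```bash
python3 - <<'E'
from h import *
import pickle
a,b,w=pickle.load(open("c0.pkl","rb"))
B=lambda c:cv2.cvtColor(c["im"],cv2.COLOR_RGB2BGR)
t=cv2.resize(B(b)[95:235,175:275],None,fx=4,fy=4,interpolation=cv2.INTER_CUBIC)  # 400x560
s=cv2.resize(B(a)[150:290,300:400],None,fx=4,fy=4,interpolation=cv2.INTER_CUBIC)
cv2.imwrite("pics/c1.png",np.clip(np.hstack([t,s])*1.3,0,255).astype(np.uint8))
# tray corners in top
g=b["im"].astype(int)
m=((g.max(2)<130)&(g.max(2)-g.min(2)<25)).astype(np.uint8); m[:, :355]=0;m[:,425:]=0;m[:195]=0;m[272:]=0
r=cv2.minAreaRect(np.argwhere(m)[:,::-1].astype(np.float32)); bx=cv2.boxPoints(r)
P=np.array([onz(b,*p,0.012) for p in bx]);print("tray",P.round(3).tolist(),P.mean(0),[np.linalg.norm(P[i]-P[i-1]).round(3) for i in range(4)])
for c,n in((b,"top"),(a,"scene")):
    h=cv2.cvtColor(c["im"],cv2.COLOR_RGB2HSV); m=cv2.inRange(h,(45,90,20),(85,255,255))
    k,l,st,ce=cv2.connectedComponentsWithStats(m)
    for i in range(1,k):
        if st[i,4]>30: print(n,st[i],ce[i].round(1))
# dish, pins coarse
for n,p,z in(("dish",(181,262),.03),("pinb",(240,233),.01),("pina",(392,282),.01),("smallb",(297,228),.05),("basket",(238,170),.186),("timer",(242,200),.04),("postL",(212,153),0),("postR",(356,176),0)): print(n,onz(b,*p,z).round(3))
for n,p,z in(("railL",(181,109),.335),("railR",(386,143),.335)): print(n,onz(b,*p,z).round(3))
for n,p,z in(("railL",(434,139),.335),("railR",(269,247),.335)): print(n,onz(a,*p,z).round(3))
E
```

```text
tray [[0.624, -0.199, 0.012], [0.642, -0.346, 0.012], [0.419, -0.366, 0.012], [0.401, -0.223, 0.012]] [ 0.52156602 -0.28337743  0.012     ] [np.float64(0.225), np.float64(0.147), np.float64(0.225), np.float64(0.144)]
top [ 222  147   31   54 1219] [237.3 174.5]
top [287 208  18  33 417] [295.7 224.2]
scene [326 174  30  29 316] [337.5 186.5]
scene [ 331  180   54   52 1158] [359.2 209.4]
scene [257 214  20  49 317] [264.2 238.9]
scene [361 223  17  14  37] [368.6 230.2]
scene [280 241  11  29 198] [285.3 255.8]
dish [0.429 0.301 0.03 ]
pinb [0.514 0.135 0.01 ]
pina [ 0.371 -0.303  0.01 ]
smallb [ 0.524 -0.031  0.05 ]
basket [0.661 0.123 0.186]
timer [0.607 0.127 0.04 ]
postL [0.758 0.223 0.   ]
postR [ 0.684 -0.209  0.   ]
railL [0.773 0.241 0.335]
railR [ 0.688 -0.234  0.335]
railL [0.779 0.239 0.335]
railR [ 0.692 -0.228  0.335]
```

View pics/c1.png

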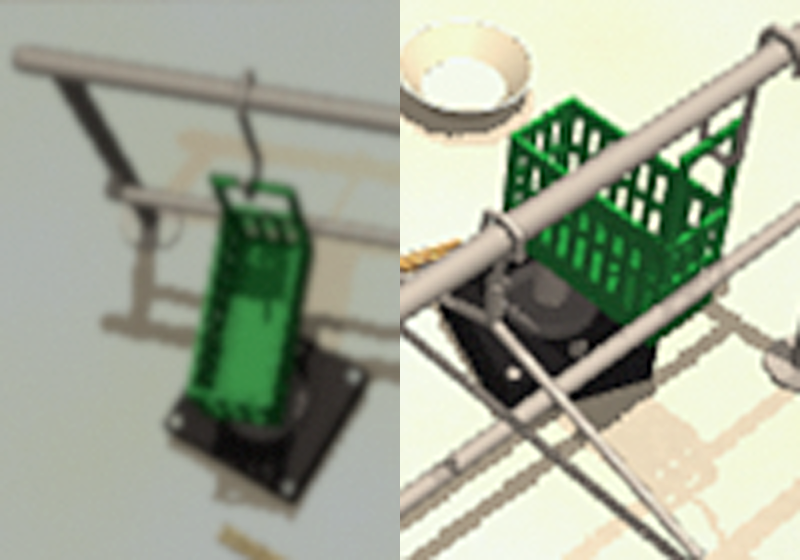

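```bash
python3 - <<'E'
from h import *
import pickle
a,b,w=pickle.load(open("c0.pkl","rb"))
g=b["im"].astype(int)
m=((g.max(2)<130)&(g.max(2)-g.min(2)<25)).astype(np.uint8); m[:, :355]=0;m[:,425:]=0;m[:195]=0;m[272:]=0
k,l,st,ce=cv2.connectedComponentsWithStats(m); i=1+st[1:,4].argmax()
r=cv2.minAreaRect(np.argwhere(l==i)[:,::-1].astype(np.float32)); bx=cv2.boxPoints(r)
P=np.array([onz(b,*p,0.012) for p in bx]);print("tray",P.round(3).tolist(),P.mean(0).round(4),[np.linalg.norm(P[i]-P[i-1]).round(3) for i in range(4)])
T=lambda x,y:(175+x/4,95+y/4); S=lambda x,y:(300+(x-400)/4,150+y/4)
print("hook at rail",onz(b,*T(249,88),.335)); print("bar",onz(b,*T(252,188),.251))
print("rim front -y",onz(a,*S(511,133),.186),"front +y",onz(a,*S(575,98),.186), "back +y",onz(a,*S(742,210),.186))
print("arch top corner",onz(b,*T(212,178),.253),onz(b,*T(297,186),.253))
print("hangertop",onz(b,323,133,.335),onz(b,307,232,.214),onz(a,277,210,.214),onz(a,374,290,.214))
x=np.array([.984,-.18,0]);y=np.array([.18,.984,0]);c=np.array([.733,.0045,0])
hk=onz(b,*T(249,88),.335); s=(hk-c)@y; H=c+y*s; print("s",s,"bar model",H-.025*x,"basket centre model",H-.086*x)
im=cv2.cvtColor(b["im"],cv2.COLOR_RGB2BGR);im2=cv2.cvtColor(a["im"],cv2.COLOR_RGB2BGR)
D=H-.086*x
out=[]
for cam,I,o in((b,im,(175,95)),(a,im2,(300,150))):
    J=cv2.resize(I[o[1]:o[1]+140,o[0]:o[0]+100],None,fx=4,fy=4)
    for z in(.101,.186):
        q=[((proj(cam,D+sx*.065*x+sy*.028*y+np.array([0,0,z]))-o)*4).astype(int).tolist() for sx,sy in((1,1),(1,-1),(-1,-1),(-1,1))]
        cv2.polylines(J,[np.array(q)],True,(0,0,255) if z<.15 else (255,0,255),1)
    out.append(J)
cv2.imwrite("pics/c2.png",np.hstack(out))
E
```

```text
tray [[0.597, -0.232, 0.012], [0.61, -0.351, 0.012], [0.418, -0.365, 0.012], [0.405, -0.249, 0.012]] [ 0.5076 -0.2993  0.012 ] [np.float64(0.192), np.float64(0.119), np.float64(0.192), np.float64(0.117)]
hook at rail [0.75261045 0.10928755 0.335     ]
bar [0.71732521 0.11648484 0.251     ]
rim front -y [0.59534273 0.11417876 0.186     ] front +y [0.60799532 0.16590363 0.186     ] back +y [0.73857064 0.14431515 0.186     ]
arch top corner [0.72332886 0.14126848 0.253     ] [0.71782066 0.08824365 0.253     ]
hangertop [ 0.71260184 -0.08988151  0.335     ] [ 0.49507742 -0.05451102  0.214     ] [ 0.57324817 -0.05642877  0.214     ] [ 0.85159025 -0.10658971  0.214     ]
s 0.10664082816027473 bar model [0.72759535 0.11393457 0.        ] basket centre model [0.66757135 0.12491457 0.        ]
```

View pics/c2.png

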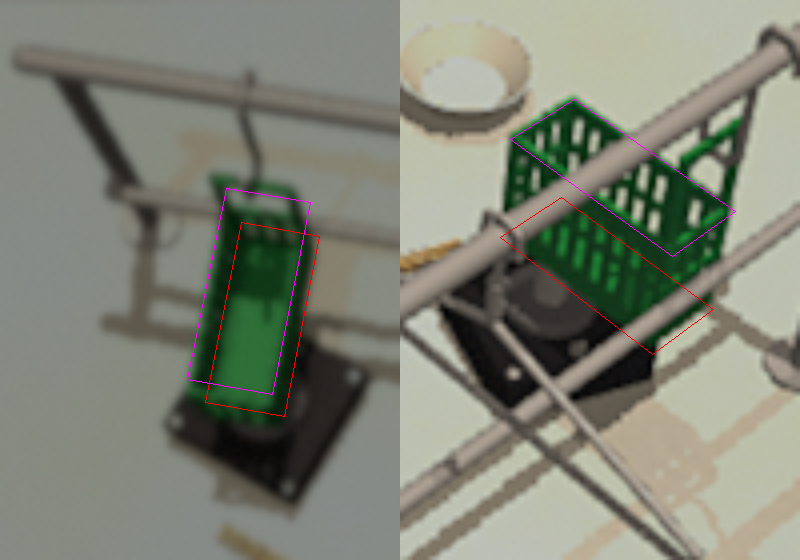

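Scene-view corners agree with the given sizes (132 x 53 mm rim, yaw about -9.7°) and put the basket at about (0.667, 0.127); the top view is biased about 1 cm there, so I'll refine with the wrist camera. Approaching over the top.

```bash
cat >> h.py <<'E'
from scipy.spatial.transform import Rotation as Ro
def down(yaw):
    t=np.radians(yaw);c,s=np.cos(t),np.sin(t); return np.array([[c,s,0],[s,-c,0],[0,0,-1.]])
def plan(way,p=None,R=None):
    s=read_state(); p=s["position"] if p is None else p; R=s["tcp_rot"] if R is None else R
    for (x,y,z,yaw) in way:
        q=np.array([x,y,z]);Q=down(yaw);d=R.T@(q-p);r=Ro.from_matrix(R.T@Q).as_rotvec(degrees=True)
        print((d/.3).round(4).tolist(),(r/45).round(4).tolist(),"rows",round(max(np.linalg.norm(d)/.0417,np.linalg.norm(r)/7.16),1)); p,R=q,Q
def st():
    s=read_state();R=s["tcp_rot"];print(round(s["time_s"],2),s["position"].round(4),"yaw",np.degrees(np.arctan2(R[1,0],R[0,0])).round(2),"tilt",np.degrees(np.arccos(-R[2,2])).round(2),"F",s["force"].round(1),"op",round(s["opening"]*87,1),"g",round(s["grasp_force"],1))
E
python3 - <<'E'
from h import *
plan([(.30,-.38,.42,62),(.42,-.20,.42,106.5),(.47,.05,.42,151),(.58,.142,.42,170.2)])
E
```

```text
[0.5705, -0.573, -0.5762] [-0.0018, -0.0011, -0.9871] rows 7.1
[0.7176, 0.0715, 0.0] [0.0, 0.0, -0.9889] rows 6.2
[0.7517, 0.3965, 0.0] [0.0, 0.0, -0.9889] rows 6.2
[-0.172, 0.446, 0.0] [0.0, 0.0, -0.4267] rows 3.4
```

Emit:
step_arm --pt "0.57 -0.573 -0.576 0 0 -0.987 -1" --pt "0.57 -0.573 -0.576 0 0 -0.987 -1" --pt "0.57 -0.573 -0.576 0 0 -0.987 -1" --pt "0.57 -0.573 -0.576 0 0 -0.987 -1" --pt "0.57 -0.573 -0.576 0 0 -0.987 -1" --pt "0.57 -0.573 -0.576 0 0 -0.987 -1" --pt "0.57 -0.573 -0.576 0 0 -0.987 -1" --pt "0.57 -0.573 -0.576 0 0 -0.987 -1"

```text
time_s: 0.82
position: [0.3022, -0.3769, 0.4248]
tcp_rot: [[0.465, 0.885, 0.005], [0.885, -0.465, -0.004], [-0.002, 0.006, -1.0]]
force: [-0.1, -0.1, -0.2]
opening: 1.001
grasp_force: 0.0
```

Emit:
step_arm --pt "0.718 0.072 0 0 0 -0.989 -1" --pt "0.718 0.072 0 0 0 -0.989 -1" --pt "0.718 0.072 0 0 0 -0.989 -1" --pt "0.718 0.072 0 0 0 -0.989 -1" --pt "0.718 0.072 0 0 0 -0.989 -1" --pt "0.718 0.072 0 0 0 -0.989 -1" --pt "0.718 0.072 0 0 0 -0.989 -1"

```text
time_s: 1.4
position: [0.4212, -0.1975, 0.4198]
tcp_rot: [[-0.293, 0.956, -0.0], [0.956, 0.293, 0.001], [0.001, -0.0, -1.0]]
force: [-0.7, -0.8, -0.5]
opening: 1.002
grasp_force: 0.0
```

Emit:
step_arm --pt "0.752 0.397 0 0 0 -0.989 -1" --pt "0.752 0.397 0 0 0 -0.989 -1" --pt "0.752 0.397 0 0 0 -0.989 -1" --pt "0.752 0.397 0 0 0 -0.989 -1" --pt "0.752 0.397 0 0 0 -0.989 -1" --pt "0.752 0.397 0 0 0 -0.989 -1" --pt "0.752 0.397 0 0 0 -0.989 -1"

```text
time_s: 1.98
position: [0.4703, 0.0554, 0.4199]
tcp_rot: [[-0.88, 0.475, -0.0], [0.475, 0.88, 0.004], [0.002, 0.003, -1.0]]
force: [-1.2, -0.3, -0.1]
opening: 1.001
grasp_force: 0.0
```

Emit:
step_arm --pt "-0.172 0.446 0 0 0 -0.427 -1" --pt "-0.172 0.446 0 0 0 -0.427 -1" --pt "-0.172 0.446 0 0 0 -0.427 -1" --pt "-0.172 0.446 0 0 0 -0.427 -1" --pt "-0.172 0.446 0 0 0 -0.427 -1" --pt "-0.172 0.446 0 0 0 -0.427 -1"

```text
time_s: 2.48
position: [0.5804, 0.1415, 0.4188]
tcp_rot: [[-0.985, 0.17, -0.003], [0.17, 0.985, -0.001], [0.003, -0.002, -1.0]]
force: [0.1, -0.7, 1.1]
opening: 1.002
grasp_force: 0.0
```

```bash
python3 - <<'E'
from h import *
import pickle
st(); w=cap("wrist","w1.png"); pickle.dump(w,open("w1.pkl","wb")); print(w["T"].round(3).tolist())
print("pred rim", [proj(w,[.667+sx*.065*.986+sy*.028*.17,.127-sx*.065*.17+sy*.028*.986,.186]).round().tolist() for sx,sy in((1,1),(1,-1),(-1,-1),(-1,1))])
E
```

```text
2.48 [0.5804 0.1415 0.4188] yaw 170.21 tilt 0.18 F [ 0.1 -0.7  1.1] op 87.2 g 0.0
[[0.17, 0.944, 0.282, 0.502], [0.985, -0.162, -0.051, 0.154], [-0.002, 0.287, -0.958, 0.556], [0.0, 0.0, 0.0, 1.0]]
pred rim [[297.0, 295.0], [256.0, 295.0], [254.0, 202.0], [299.0, 202.0]]
```

View pics/w1.png

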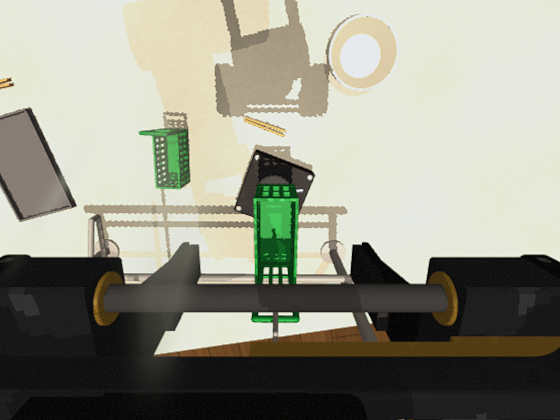

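The wrist view shows the basket's front rim at (254–298, 198), within 4 px of prediction, confirming (0.665, 0.127). The small decoy is at (170,155), the timer's corner at (275,165).

```bash
python3 - <<'E'
from h import *
plan([(.656,.1285,.35,170.3),(.656,.1285,.168,170.3)])
E
```

```text
[-0.2581, 0.0027, 0.2303] [-0.0018, -0.0031, -0.0031] rows 2.5
[0.0, 0.0, 0.6067] [0.0, 0.0, 0.0] rows 4.4
```

Emit:
step_arm --pt "-0.258 0.003 0.23 -0.002 -0.003 -0.003 -1" --pt "-0.258 0.003 0.23 -0.002 -0.003 -0.003 -1" --pt "-0.258 0.003 0.23 -0.002 -0.003 -0.003 -1" --pt "-0.258 0.003 0.23 -0.002 -0.003 -0.003 -1" --pt "-0.258 0.003 0.23 -0.002 -0.003 -0.003 -1"

```text
time_s: 2.95
position: [0.6556, 0.1279, 0.3502]
tcp_rot: [[-0.985, 0.17, -0.001], [0.17, 0.985, 0.001], [0.001, 0.001, -1.0]]
force: [0.4, -0.4, 0.6]
opening: 1.004
grasp_force: 0.0
```

Emit:
step_arm --pt "0 0 0.1 0 0 0 -1" --pt "0 0 0.2 0 0 0 -1" --pt "0 0 0.3 0 0 0 -1" --pt "0 0 0.4 0 0 0 -1" --pt "0 0 0.5 0 0 0 -1" --pt "0 0 0.607 0 0 0 -1" --pt "0 0 0.607 0 0 0 -1" --pt "0 0 0.607 0 0 0 -1"

```text
time_s: 3.62
position: [0.6558, 0.1296, 0.1699]
tcp_rot: [[-0.986, 0.168, 0.0], [0.168, 0.986, 0.001], [-0.0, 0.001, -1.0]]
force: [0.6, 0.5, 0.5]
opening: 1.0
grasp_force: 0.0
```

Emit:
step_arm --pt "0 0 0 0 0 0 0" --pt "0 0 0 0 0 0 0.2" --pt "0 0 0 0 0 0 0.4" --pt "0 0 0 0 0 0 0.6" --pt "0 0 0 0 0 0 1" --pt "0 0 0 0 0 0 1" --pt "0 0 0 0 0 0 1" --pt "0 0 0 0 0 0 1"

```text
time_s: 4.28
position: [0.6573, 0.1297, 0.1699]
tcp_rot: [[-0.986, 0.167, 0.003], [0.167, 0.986, 0.001], [-0.003, 0.001, -1.0]]
force: [-0.8, -0.9, 4.1]
opening: 0.64
grasp_force: 29.8
```

```bash
python3 - <<'E'
from h import *
st(); cap("scene","s2.png")
E
```

```text
4.28 [0.6573 0.1297 0.1699] yaw 170.37 tilt 0.19 F [-0.8 -0.9  4.1] op 55.6 g 29.8
```

View pics/s2.png

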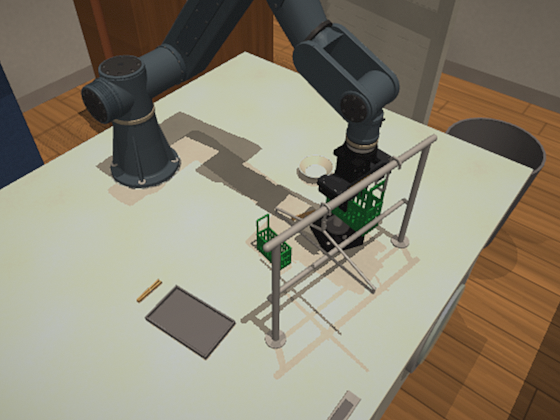

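Gripped at 55.6 mm, with 30 N per pad. Lifting off the hook, then backing away from the rail.

Emit:
step_arm --pt "0 0 -0.04 0 0 0 1" --pt "0 0 -0.08 0 0 0 1" --pt "0 0 -0.12 0 0 0 1" --pt "0 0 -0.16 0 0 0 1" --pt "0 0 -0.19 0 0 0 1" --pt "0 0 -0.19 0 0 0 1" --pt "0 0 -0.19 0 0 0 1" --pt "0 0 -0.19 0 0 0 1"

```text
time_s: 5.0
position: [0.6572, 0.1299, 0.2263]
tcp_rot: [[-0.986, 0.168, 0.003], [0.168, 0.986, 0.001], [-0.003, 0.002, -1.0]]
force: [0.4, -0.8, -3.1]
opening: 0.64
grasp_force: 29.9
```

```bash
python3 - <<'E'
from h import *
st(); a=cap("scene"); I=cv2.cvtColor(a["im"],cv2.COLOR_RGB2BGR)
cv2.imwrite("pics/c3.png",cv2.resize(I[130:270,300:440],None,fx=4,fy=4,interpolation=cv2.INTER_CUBIC))
E
```

```text
5.0 [0.6572 0.1299 0.2263] yaw 170.35 tilt 0.21 F [ 0.4 -0.8 -3.1] op 55.7 g 29.9
```

View pics/c3.png

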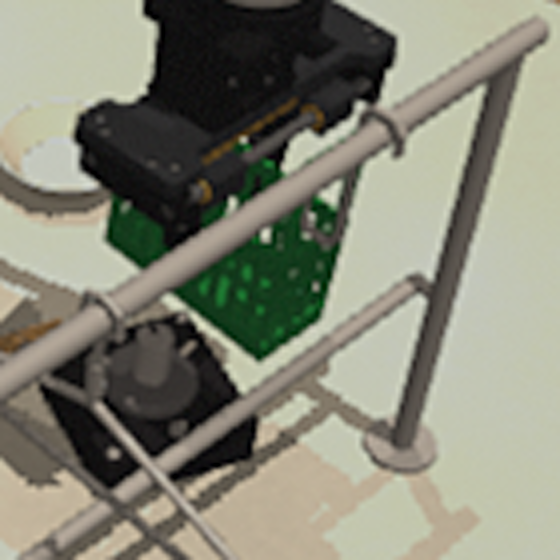

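The basket is lifted clear (bar about 56 mm up, weight about 3 N); the timer's knob is visible at (155,355) in the crop. Backing out.

Emit:
step_arm --pt "0.06 0 0 0 0 0 1" --pt "0.12 0 0 0 0 0 1" --pt "0.2 0 0 0 0 0 1" --pt "0.3 0 0 0 0 0 1" --pt "0.4 0 0 0 0 0 1" --pt "0.5 0 0 0 0 0 1" --pt "0.65 0 0 0 0 0 1" --pt "0.7 0 0 0 0 0 1"

```text
time_s: 5.72
position: [0.4438, 0.1655, 0.2251]
tcp_rot: [[-0.986, 0.167, -0.005], [0.167, 0.986, 0.001], [0.005, 0.0, -1.0]]
force: [-1.6, 0.8, -3.7]
opening: 0.641
grasp_force: 29.9
```

```bash
python3 - <<'E'
from h import *
import pickle
st()
a,b,w0=pickle.load(open("c0.pkl","rb")); w1=pickle.load(open("w1.pkl","rb"))
def tray(c,roi,n,z):
    x0,y0,x1,y1=roi;g=c["im"].astype(int)
    m=((g.max(2)<130)&(g.max(2)-g.min(2)<30)).astype(np.uint8);k=np.zeros_like(m);k[y0:y1,x0:x1]=1;m*=k
    _,l,s,_=cv2.connectedComponentsWithStats(m);i=1+s[1:,4].argmax()
    cn=max(cv2.findContours((l==i).astype(np.uint8),0,2)[0],key=cv2.contourArea)
    P=np.array([onz(c,*p[0],z)[:2] for p in cv2.convexHull(cn)]).astype(np.float32)
    r=cv2.minAreaRect(P);print(n,r)
    print(cv2.boxPoints(r).round(3).tolist())
tray(a,(140,280,240,360),"scene",.012)
tray(b,(355,195,425,272),"top",.012)
E
```

```text
5.72 [0.4438 0.1655 0.2251] yaw 170.39 tilt 0.28 F [-1.6  0.8 -3.7] op 55.8 g 29.9
scene ((0.5154870748519897, -0.30197611451148987), (0.18464848399162292, 0.11155494302511215), 5.231467247009277)
[[0.4180000126361847, -0.2549999952316284], [0.42899999022483826, -0.3659999966621399], [0.6129999756813049, -0.3490000069141388], [0.6019999980926514, -0.23800000548362732]]
top ((0.5074410438537598, -0.29884469509124756), (0.1910499930381775, 0.11749321967363358), 5.086540699005127)
[[0.40700000524520874, -0.24899999797344208], [0.4180000126361847, -0.3659999966621399], [0.6079999804496765, -0.3490000069141388], [0.597000002861023, -0.23199999332427979]]
```

```bash
python3 - <<'E'
from h import *
plan([(.41,.0,.275,175),(.42,-.2,.275,185),(.5045,-.302,.26,185.2),(.5045,-.302,.10,185.2),(.5045,-.302,.0745,185.2)])
E
```

```text
[0.0198, -0.5627, -0.1666] [0.0006, -0.0061, -0.1023] rows 4.2
[-0.0913, -0.6612, 0.0] [0.0, 0.0, -0.2222] rows 4.8
[-0.251, -0.3633, 0.05] [0.0, 0.0, -0.0044] rows 3.2
[0.0, 0.0, 0.5333] [0.0, 0.0, 0.0] rows 3.8
[0.0, 0.0, 0.085] [0.0, 0.0, 0.0] rows 0.6
```

Emit:
step_arm --pt "0.01 -0.07 -0.1 0 -0.006 -0.02 1" --pt "0.02 -0.16 -0.167 0 -0.006 -0.04 1" --pt "0.02 -0.26 -0.167 0 -0.006 -0.06 1" --pt "0.02 -0.36 -0.167 0 -0.006 -0.08 1" --pt "0.02 -0.46 -0.167 0 -0.006 -0.1 1" --pt "0.02 -0.563 -0.167 0 -0.006 -0.102 1"

```text
time_s: 6.22
position: [0.4155, -0.0016, 0.276]
tcp_rot: [[-0.996, 0.087, 0.009], [0.087, 0.996, 0.0], [-0.009, 0.001, -1.0]]
force: [1.2, 0.3, -2.4]
opening: 0.643
grasp_force: 29.9
```

Emit:
step_arm --pt "-0.01 -0.1 0 0 0 -0.04 1" --pt "-0.03 -0.2 0 0 0 -0.08 1" --pt "-0.04 -0.3 0 0 0 -0.12 1" --pt "-0.06 -0.4 0 0 0 -0.16 1" --pt "-0.07 -0.5 0 0 0 -0.2 1" --pt "-0.091 -0.6 0 0 0 -0.222 1" --pt "-0.091 -0.661 0 0 0 -0.222 1"

```text
time_s: 6.8
position: [0.4267, -0.2043, 0.276]
tcp_rot: [[-0.996, -0.085, 0.01], [-0.085, 0.996, -0.003], [-0.01, -0.003, -1.0]]
force: [1.1, -0.7, -2.2]
opening: 0.642
grasp_force: 29.9
```

Emit:
step_arm --pt "-0.05 -0.07 0.01 0 0 0 1" --pt "-0.1 -0.145 0.02 0 0 0 1" --pt "-0.15 -0.22 0.03 0 0 0 1" --pt "-0.2 -0.29 0.04 0 0 0 1" --pt "-0.251 -0.363 0.05 0 0 -0.004 1" --pt "-0.251 -0.363 0.05 0 0 -0.004 1" --pt "-0.251 -0.363 0.05 0 0 -0.004 1"

```text
time_s: 7.38
position: [0.5104, -0.3035, 0.2603]
tcp_rot: [[-0.996, -0.088, 0.007], [-0.088, 0.996, 0.001], [-0.007, 0.0, -1.0]]
force: [-0.6, 1.8, -2.2]
opening: 0.643
grasp_force: 29.9
```

```bash
python3 - <<'E'
from h import *
st(); plan([(.5045,-.302,.10,185.2)]); cap("scene","s4.png")
E
```

```text
7.38 [ 0.5104 -0.3035  0.2603] yaw -174.93 tilt 0.41 F [-0.6  1.8 -2.2] op 56.0 g 29.9
[0.023, 0.0067, 0.5342] [0.0004, 0.0091, -0.003] rows 3.8
```

View pics/s4.png

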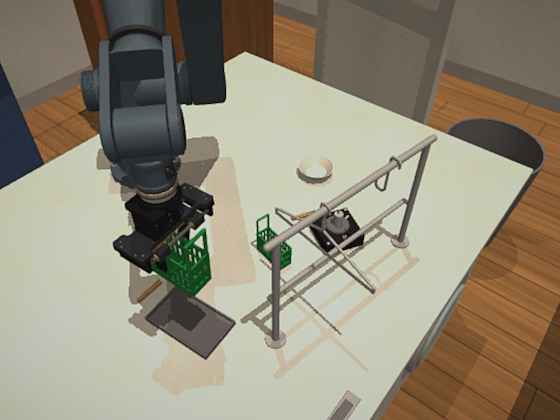

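The basket is held above the tray at (190,265), level, pins and hanger undisturbed. Lowering it.

Emit:
step_arm --pt "0.02 0.007 0.08 0 0.009 -0.003 1" --pt "0.02 0.007 0.16 0 0.009 -0.003 1" --pt "0.02 0.007 0.24 0 0.009 -0.003 1" --pt "0.02 0.007 0.32 0 0.009 -0.003 1" --pt "0.02 0.007 0.4 0 0.009 -0.003 1" --pt "0.02 0.007 0.48 0 0.009 -0.003 1" --pt "0.02 0.007 0.53 0 0.009 -0.003 1" --pt "0.02 0.007 0.53 0 0.009 -0.003 1"

```text
time_s: 8.1
position: [0.5023, -0.2981, 0.0991]
tcp_rot: [[-0.996, -0.092, -0.006], [-0.092, 0.996, 0.005], [0.005, 0.006, -1.0]]
force: [-0.5, 0.7, -2.2]
opening: 0.644
grasp_force: 29.9
```

Emit:
step_arm --pt "0 0 0.02 0 0 0 1" --pt "0 0 0.04 0 0 0 1" --pt "0 0 0.06 0 0 0 1" --pt "0 0 0.075 0 0 0 1" --pt "0 0 0.08 0 0 0 1" --pt "0 0 0.08 0 0 0 1"

```text
time_s: 8.6
position: [0.5047, -0.3008, 0.0779]
tcp_rot: [[-0.996, -0.091, 0.0], [-0.091, 0.996, 0.0], [-0.0, 0.0, -1.0]]
force: [0.1, 0.6, -2.6]
opening: 0.644
grasp_force: 29.9
```

```bash
python3 - <<'E'
from h import *
st(); a=cap("scene"); I=cv2.cvtColor(a["im"],cv2.COLOR_RGB2BGR)
cv2.imwrite("pics/c5.png",cv2.resize(I[240:380,120:260],None,fx=4,fy=4,interpolation=cv2.INTER_CUBIC))
E
```

```text
8.6 [ 0.5047 -0.3008  0.0779] yaw -174.75 tilt 0.01 F [ 0.1  0.6 -2.6] op 56.0 g 29.9
```

View pics/c5.png

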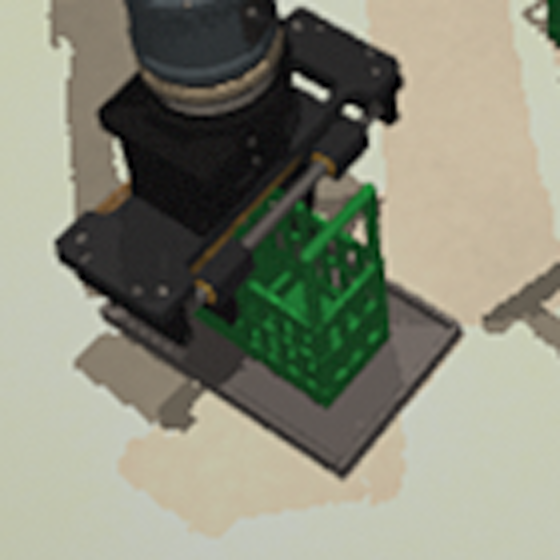

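The basket is a few mm above the tray floor, inside all walls (its near corner at (325,405), about 8 mm towards -x). I'll nudge it and lower to contact.

Emit:
step_arm --pt "-0.01 0 0.004 0 0 0 1" --pt "-0.02 0 0.008 0 0 0 1" --pt "-0.02 0 0.012 0 0 0 1" --pt "-0.02 0 0.015 0 0 0 1" --pt "-0.02 0 0.015 0 0 0 1"

```text
time_s: 9.07
position: [0.5111, -0.3009, 0.0751]
tcp_rot: [[-0.996, -0.091, 0.001], [-0.091, 0.996, -0.001], [-0.001, -0.002, -1.0]]
force: [-2.4, 0.0, 5.9]
opening: 0.642
grasp_force: 30.0
```

Contact with the floor. Releasing, then rising.

Emit:
step_arm --pt "0 0 0 0 0 0 0.2" --pt "0 0 0 0 0 0 -0.2" --pt "0 0 0 0 0 0 -0.6" --pt "0 0 0 0 0 0 -1" --pt "0 0 0 0 0 0 -1" --pt "0 0 0 0 0 0 -1" --pt "0 0 0 0 0 0 -1" --pt "0 0 0 0 0 0 -1"

```text
time_s: 9.73
position: [0.5109, -0.3003, 0.0734]
tcp_rot: [[-0.996, -0.092, 0.0], [-0.092, 0.996, -0.0], [-0.0, -0.0, -1.0]]
force: [0.0, -0.4, 0.1]
opening: 0.968
grasp_force: 0.0
```

Emit:
step_arm --pt "0 0 -0.05 0 0 0 -1" --pt "0 0 -0.1 0 0 0 -1" --pt "0 0 -0.2 0 0 0 -1" --pt "0 0 -0.3 0 0 0 -1" --pt "0 0 -0.42 0 0 0 -1" --pt "0 0 -0.54 0 0 0 -1" --pt "0 0 -0.66 0 0 0 -1" --pt "0 0 -0.66 0 0 0 -1"

```text
time_s: 10.4
position: [0.5141, -0.303, 0.2796]
tcp_rot: [[-0.996, -0.092, 0.012], [-0.092, 0.996, -0.01], [-0.011, -0.012, -1.0]]
force: [1.1, -1.3, 0.8]
opening: 1.0
grasp_force: 0.0
```

```bash
python3 - <<'E'
from h import *
import pickle
st(); a=cap("scene","s6.png");b=cap("top"); pickle.dump((a,b),open("c6.pkl","wb"))
f=lambda c,r,k:cv2.resize(cv2.cvtColor(c["im"],cv2.COLOR_RGB2BGR)[r[1]:r[1]+r[3],r[0]:r[0]+r[2]],None,fx=k,fy=k,interpolation=cv2.INTER_CUBIC)
cv2.imwrite("pics/c6.png",np.hstack([f(a,(140,240,100,120),4),f(a,(300,190,80,120),5)[60:540]]))
E
```

```text
10.4 [ 0.5141 -0.303   0.2796] yaw -174.72 tilt 0.92 F [ 1.1 -1.3  0.8] op 87.0 g 0.0
```

View pics/c6.png

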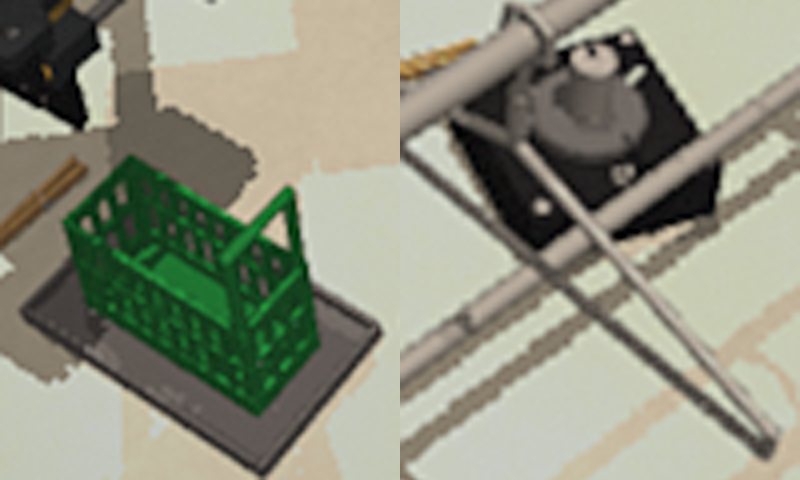

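The basket stands upright, centred in the tray, free of the fingers. In the right half the knob top is at (593,55) with its pointer line, and the white tick is at (637,72). I've used all ten pictures, so from here I measure numerically.

```bash
python3 - <<'E'
from h import *
import pickle
a,b=pickle.load(open("c6.pkl","rb"))
S=lambda x,y:(300+(x-400)/5-.4,190+(y+60)/5-.4)
k=onz(a,*S(594,57),.087);t=onz(a,*S(637,74),.04);p=onz(a,*S(590,46),.087)
print("knob",k,"tick",t,"r",np.linalg.norm((t-k)[:2]),"ptr",p-k)
g=a["im"][205:226,328:354].min(2); print(g)
plan([(.48,-.2,.42,182),(.50,.05,.42,200),(k[0],k[1],.42,200),(k[0],k[1],.24,200)])
E
```

```text
knob [0.62575099 0.13193395 0.087     ] tick [0.62904433 0.17661467 0.04      ] r 0.044801927735747385 ptr [-0.00601302  0.00531772  0.        ]
[[156 149 152 148 143 134 126 114  94  91 122 150 176 186 183 182 182 180
  179 178 177 177 180 179 179 179]
 [164 145 137 139 131 120 103  79  78 130 178 190 186 184 182 184 185 186
  185 184 180 179 178 179 178 178]
 [144 160 134 116 113  93  91 126 152 176 187 184 186 189 192 179 157 138
  149 175 181 179 179 180 180 180]
 [ 98 152 134  90  81  79 136 186 199 193 191 195 174 156 152 123 117 116
   99 153 187 180 181 180 179 180]
 [ 65 103 103  92 130 162 189 204 177 154 147 140 108  66  46  25 129 172
  112 112 174 186 179 178 180 181]
 [ 61  78  88 144 187 178 157 151 113  58  75  86  60  14   7  29 101 131
   90  52 122 172 181 179 180 181]
 [ 61  80 100 139 141  90  61 100 124  75  76 138 142 114  70  11  22  26
   22  10  46 148 186 180 178 179]
 [ 53  80  91  55   7   5 100 156 172 115  30 128 167 162 122  49  23  27
   27  23   9 118 177 185 178 178]
 [ 68  85  87  52  17  11 135 173 165 141 113 139 161 166 148  86  20  23
   29  26
[... 833 characters left out ...]
5  88  88  83  92 101  99  99
  104  98  63  24  30  30  31  25]
 [100 102  81  56  57  61  69  74  80  83  86  88  89  83  90 100  98  99
  100 104  79  35  27  31  33  27]
 [102 101  92  83  74  61  68  74  82  84  87  89  87  82  92 100 100 100
   99 104  84  45  25  28  29  33]
 [101 100 101 103  94  68  65  78  81  86  88  88  87  83  87  97 100  99
   99 103  95  60  25  32  29  32]
 [102 100 101 101 102  91  78  72  72  79  93  94  86  85  83  92 101  99
   99 101  97  68  26  28  31  30]]
[0.0719, 0.3426, -0.4896] [-0.0041, 0.0043, 0.0724] rows 4.3
[-0.0957, 0.8305, 0.0] [0.0, 0.0, -0.4] rows 6.0
[-0.4873, 0.1133, 0.0] [0.0, 0.0, 0.0] rows 3.6
[0.0, 0.0, 0.6] [0.0, 0.0, 0.0] rows 4.3
```

Knob at (0.626, 0.132), tick at 45 mm radius (in the given range) at world angle about 86°; pointer at about 138°, so roughly 50–60° clockwise. Moving above it for a closer numeric look.

Emit:
step_arm --pt "0.072 0.343 -0.49 -0.004 0.004 0.072 -1" --pt "0.072 0.343 -0.49 -0.004 0.004 0.072 -1" --pt "0.072 0.343 -0.49 -0.004 0.004 0.072 -1" --pt "0.072 0.343 -0.49 -0.004 0.004 0.072 -1" --pt "0.072 0.343 -0.49 -0.004 0.004 0.072 -1" --pt "0.072 0.343 -0.49 -0.004 0.004 0.072 -1"

```text
time_s: 11.0
position: [0.4801, -0.1986, 0.4207]
tcp_rot: [[-0.999, -0.037, 0.001], [-0.037, 0.999, 0.001], [-0.001, 0.001, -1.0]]
force: [0.1, -0.8, 0.0]
opening: 1.002
grasp_force: 0.0
```

Emit:
step_arm --pt "-0.096 0.83 0 0 0 -0.4 -1" --pt "-0.096 0.83 0 0 0 -0.4 -1" --pt "-0.096 0.83 0 0 0 -0.4 -1" --pt "-0.096 0.83 0 0 0 -0.4 -1" --pt "-0.096 0.83 0 0 0 -0.4 -1" --pt "-0.096 0.83 0 0 0 -0.4 -1" --pt "-0.096 0.83 0 0 0 -0.4 -1"

```text
time_s: 11.58
position: [0.4991, 0.056, 0.4157]
tcp_rot: [[-0.937, -0.349, -0.009], [-0.349, 0.937, 0.008], [0.006, 0.01, -1.0]]
force: [-1.0, -1.1, 0.0]
opening: 1.001
grasp_force: 0.0
```

Emit:
step_arm --pt "-0.487 0.113 0 0 0 0 -1" --pt "-0.487 0.113 0 0 0 0 -1" --pt "-0.487 0.113 0 0 0 0 -1" --pt "-0.487 0.113 0 0 0 0 -1" --pt "-0.487 0.113 0 0 0 0 -1"

```text
time_s: 12.0
position: [0.6292, 0.1331, 0.4132]
tcp_rot: [[-0.939, -0.344, -0.008], [-0.344, 0.939, 0.003], [0.006, 0.006, -1.0]]
force: [-0.3, -0.9, -0.6]
opening: 1.001
grasp_force: 0.0
```

Emit:
step_arm --pt "0 0 0.13 0 0 0 -1" --pt "0 0 0.26 0 0 0 -1" --pt "0 0 0.39 0 0 0 -1" --pt "0 0 0.5 0 0 0 -1" --pt "0 0 0.6 0 0 0 -1" --pt "0 0 0.6 0 0 0 -1" --pt "0 0 0.6 0 0 0 -1" --pt "0 0 0.6 0 0 0 -1"

```text
time_s: 12.67
position: [0.6257, 0.1315, 0.2394]
tcp_rot: [[-0.94, -0.341, -0.002], [-0.341, 0.94, 0.003], [0.001, 0.003, -1.0]]
force: [-0.1, 0.1, 0.3]
opening: 1.0
grasp_force: 0.0
```

```bash
cat > look.py <<'E'
from h import *
st(); w=cap("wrist","wk.png"); K=np.array([.6258,.132])
print("knob px",proj(w,[*K,.087]),"tick px",proj(w,[.629,.1766,.04]))
# rectify: top planes to metric maps, 1 px = 0.5 mm, up=+x, left=+y
def rect(z,half,mm=.5):
    n=int(half/mm*1000)*2+1; i=np.arange(n)-n//2
    X=K[0]-i[:,None]*mm/1000+0*i[None]; Y=K[1]-i[None]*mm/1000+0*i[:,None]
    q=np.linalg.inv(w["T"])@np.stack([X.ravel(),Y.ravel(),z+0*X.ravel(),1+0*X.ravel()])
    return cv2.remap(w["im"],(q[0]/q[2]*w["F"]+w["cx"]).reshape(n,n).astype(np.float32),(q[1]/q[2]*w["F"]+w["cy"]).reshape(n,n).astype(np.float32),cv2.INTER_LINEAR)
A=rect(.087,.02,1.).min(2); print(A[::1,::1])
B=rect(.04,.06).min(2); _,l,s,c=cv2.connectedComponentsWithStats((B>130).astype(np.uint8))
for i in range(1,len(s)):
    if 8<s[i,4]<2000:
        d=-(c[i]-len(B)//2)*.5; print("white",s[i],"xy off mm",d[::-1].round(1),"r",np.hypot(*d).round(1),"ang",np.degrees(np.arctan2(d[0],d[1])).round(1))
E
python3 look.py
```

```text
12.67 [0.6257 0.1315 0.2394] yaw -160.04 tilt 0.2 F [-0.1  0.1  0.3] op 87.0 g 0.0
knob px [275.71492637 202.22251029] tick px [311.60731802 206.6360905 ]
[[ 46  45  46 ...  53  52  49]
 [ 46  47  47 ...  53  53  52]
 [ 46  47  48 ...  52  52  51]
 ...
 [ 60  80 114 ... 144 144 145]
 [ 46  64 103 ... 143 144 145]
 [ 42  54  85 ... 144 144 145]]
white [157   0  84  19 873] xy off mm [ 57.2 -44.3] r 72.3 ang -37.7
white [172  26   8   8  44] xy off mm [ 45.4 -27.6] r 53.1 ang -31.3
white [183  26  58  38 920] xy off mm [ 39.  -49.4] r 62.9 ang -51.7
white [161  35  20  20 213] xy off mm [ 37.1 -24.7] r 44.6 ang -33.7
white [ 25 110  30  11 265] xy off mm [ 2.4 40.4] r 40.4 ang 86.6
white [  0 147   5  15  57] xy off mm [-16.9  59.2] r 61.5 ang 105.9
```

```bash
cat >> look.py <<'E'
np.set_printoptions(linewidth=250,threshold=99999)
print("MAP"); A=rect(.087,.016,1.).min(2); print(A)
E
python3 look.py | sed -n '/MAP/,$p'
```

```text
MAP
[[ 46  47  47  46  48  49  50  53  53  50  49  54  61  77 104 131 128 122 126 130 134 135 140 140 118  73  60  61  67  72  82  78  65]
 [ 44  47  46  45  48  45  48  67  83  77  64  74  92 113 135 151 150 151 158 155 156 159 159 156 118  68  70  93 116 116 118 106  88]
 [ 48  47  46  48  47  46  48  75 104 110 100 106 121 134 149 158 159 158 157 158 159 159 157 161 130  88  89 125 150 145 142 134 120]
 [ 46  46  46  46  46  49  55  79 109 118 125 132 138 139 150 157 157 157 158 158 158 158 158 160 147 127 131 151 150 144 144 145 140]
 [ 46  47  52  51  50  62  81 104 122 135 140 141 140 140 150 157 156 156 157 157 158 157 158 160 160 162 162 162 151 143 143 145 144]
 [ 48  53  72  79  71  84 109 133 139 139 139 139 139 140 154 163 158 160 164 163 165 164 158 160 159 161 160 160 152 144 143 143 144]
 [ 45  58  92 105 100 110 130 139 139 139 138 137 139 144 166 182 181 181 188 191 191 190 178 167 161 159 159 159 150 143 144 145 144]
 [ 46  50  92 113 116 131 138 138 139 139 138 139 149 168 191 203 209 212 209 211 216 213 208 197 182 167 158 159 153 143 143 143 144]
 [ 52  69  93 11
[... 2659 characters left out ...]
 68  70  71  69  73  73]
 [134 144 152 152 147 135 137 138 137 140 140 111  74  72  87 148 196 216 212 198 199 187 166 134  88  68  71  71  71  70  70  96 116]
 [176 189 207 214 177 139 137 138 137 140 138 120  89  67  63  69 100 100 107 114  86  71  86  76  69  71  72  72  71  68  73 111 145]
 [231 239 235 231 200 156 137 138 139 137 117  79  58  63  67  68  67  71  70  73  73  74  73  74  76  74  73  72  73  69  64 116 148]
 [233 225 214 198 184 151 137 137 139 140 105  54  59  62  66  70  70  73  73  76  77  75  74  76  76  74  73  73  72  70  68 107 141]
 [170 172 165 143 132 136 137 138 138 141 117  72  58  61  64  68  68  71  74  76  76  75  76  77  75  74  74  74  72  70  79 122 151]]
```

Knob disc centre comes out at (0.6245, 0.1291), which gives the tick the right 43 mm radius at 85°. The pointer is at about 140.5° and the box's -x at 148°. So I turn about 55° clockwise.

```bash
python3 - <<'E'
from h import *
plan([(.6245,.1291,.15,200),(.6245,.1291,.083,200)])
E
```

```text
[0.0102, -0.0075, 0.3041] [0.0029, 0.0028, -0.0003] rows 2.2
[0.0, 0.0, 0.2233] [0.0, 0.0, 0.0] rows 1.6
```

Emit:
step_arm --pt "0.01 -0.007 0.06 0.003 0.003 0 -0.1" --pt "0.01 -0.007 0.12 0.003 0.003 0 -0.1" --pt "0.01 -0.007 0.18 0.003 0.003 0 -0.1" --pt "0.01 -0.007 0.24 0.003 0.003 0 -0.1" --pt "0.01 -0.007 0.304 0.003 0.003 0 -0.1" --pt "0.01 -0.007 0.304 0.003 0.003 0 -0.1" --pt "0.01 -0.007 0.304 0.003 0.003 0 -0.1"

```text
time_s: 13.35
position: [0.6231, 0.1296, 0.1488]
tcp_rot: [[-0.94, -0.342, -0.004], [-0.342, 0.94, -0.0], [0.003, 0.001, -1.0]]
force: [0.6, -0.5, 0.5]
opening: 0.585
grasp_force: 0.0
```

Emit:
step_arm --pt "0 0 0.05 0 0 0 -0.1" --pt "0 0 0.1 0 0 0 -0.1" --pt "0 0 0.15 0 0 0 -0.1" --pt "0 0 0.19 0 0 0 -0.1" --pt "0 0 0.223 0 0 0 -0.1" --pt "0 0 0.223 0 0 0 -0.1" --pt "0 0 0.223 0 0 0 -0.1" --pt "0 0 0.223 0 0 0 -0.1"

```text
time_s: 14.02
position: [0.6231, 0.1297, 0.0819]
tcp_rot: [[-0.94, -0.342, -0.003], [-0.342, 0.94, -0.0], [0.003, 0.001, -1.0]]
force: [0.2, 0.3, -0.0]
opening: 0.548
grasp_force: 0.0
```

```bash
python3 - <<'E'
from h import *
st(); plan([(.6245,.1291,.083,200)])
E
```

```text
14.02 [0.6231 0.1297 0.0819] yaw -159.99 tilt 0.15 F [ 0.2  0.3 -0. ] op 47.7 g 0.0
[-0.0037, -0.0035, -0.0037] [0.001, -0.0032, 0.0002] rows 0.0
```

Emit:
step_arm --pt "-0.004 -0.003 -0.004 0 0 0 0.2" --pt "-0.004 -0.003 -0.004 0 0 0 0.35" --pt "-0.004 -0.003 -0.004 0 0 0 0.5" --pt "-0.004 -0.003 -0.004 0 0 0 1" --pt "-0.004 -0.003 -0.004 0 0 0 1" --pt "-0.004 -0.003 -0.004 0 0 0 1" --pt "-0.004 -0.003 -0.004 0 0 0 1" --pt "-0.004 -0.003 -0.004 0 0 0 1"

```text
time_s: 14.68
position: [0.6237, 0.1295, 0.0824]
tcp_rot: [[-0.94, -0.342, -0.004], [-0.342, 0.94, 0.0], [0.004, 0.002, -1.0]]
force: [-1.0, 2.1, 3.4]
opening: 0.266
grasp_force: 30.0
```

Gripping the knob at 23 mm, small side force. Turning clockwise.

Emit:
step_arm --pt "0 0 0 0 0 0.14 1" --pt "0 0 0 0 0 0.28 1" --pt "0 0 0 0 0 0.42 1" --pt "0 0 0 0 0 0.56 1" --pt "0 0 0 0 0 0.7 1" --pt "0 0 0 0 0 0.84 1" --pt "0 0 0 0 0 0.95 1" --pt "0 0 0 0 0 0.95 1"

```text
time_s: 15.35
position: [0.6237, 0.1308, 0.0824]
tcp_rot: [[-0.921, 0.39, -0.004], [0.39, 0.921, 0.002], [0.005, 0.001, -1.0]]
force: [-0.8, 5.8, 2.1]
opening: 0.266
grasp_force: 30.0
```

Emit:
step_arm --pt "0 0 0 0 0 0.1 1" --pt "0 0 0 0 0 0.2 1" --pt "0 0 0 0 0 0.283 1" --pt "0 0 0 0 0 0.283 1" --pt "0 0 0 0 0 0.283 1" --pt "0 0 0 0 0 0.283 1"

```text
time_s: 15.85
position: [0.624, 0.1312, 0.0824]
tcp_rot: [[-0.814, 0.581, -0.003], [0.581, 0.814, 0.003], [0.004, 0.0, -1.0]]
force: [0.0, 5.9, 2.3]
opening: 0.263
grasp_force: 30.0
```

```bash
python3 -c "
from h import *
st()"
```

```text
15.85 [0.624  0.1312 0.0824] yaw 144.47 tilt 0.26 F [0.  5.9 2.3] op 22.9 g 30.0
```

Turned 55.5°. Releasing gently, rising and checking the pointer.

Emit:
step_arm --pt "0 0 0 0 0 0 0.3" --pt "0 0 0 0 0 0 0.1" --pt "0 0 0 0 0 0 -0.1" --pt "0 0 0 0 0 0 -0.1" --pt "0 0 0 0 0 0 -0.1" --pt "0 0 0 0 0 0 -0.1"

```text
time_s: 16.35
position: [0.6237, 0.1288, 0.082]
tcp_rot: [[-0.814, 0.581, -0.005], [0.581, 0.814, -0.0], [0.004, -0.003, -1.0]]
force: [-0.0, 0.6, 0.3]
opening: 0.537
grasp_force: 0.0
```

Emit:
step_arm --pt "0 0 -0.05 0 0 0 -0.1" --pt "0 0 -0.15 0 0 0 -0.1" --pt "0 0 -0.25 0 0 0 -0.1" --pt "0 0 -0.35 0 0 0 -0.1" --pt "0 0 -0.45 0 0 0 -0.1" --pt "0 0 -0.525 0 0 0 -0.1" --pt "0 0 -0.525 0 0 0 -0.1" --pt "0 0 -0.525 0 0 0 -0.1"

```text
time_s: 17.02
position: [0.6252, 0.1291, 0.2414]
tcp_rot: [[-0.814, 0.58, -0.001], [0.58, 0.814, -0.0], [0.0, -0.001, -1.0]]
force: [-0.4, -0.3, -0.7]
opening: 0.553
grasp_force: 0.0
```

```bash
sed -i 's/.6258,.132\]/.6245,.1291]/' look.py; cat >> look.py <<'E'
g=cv2.GaussianBlur(A.astype(np.float32),(0,0),.7); n=len(A)//2
yy,xx=np.where((A>195)); (cx,cy),r=cv2.minEnclosingCircle(np.c_[xx,yy].astype(np.float32)); print("disc",cx-n,cy-n,r)
m=(A<125); m&=(np.hypot(*np.meshgrid(np.arange(2*n+1)-cx,np.arange(2*n+1)-cy))<9.5)
y,x=np.where(m); print("line px",len(x),"far ang",np.degrees(np.arctan2(-(x.mean()-cx),-(y.mean()-cy))),"fit",cv2.fitLine(np.c_[x,y].astype(np.float32),cv2.DIST_L2,0,.01,.01).ravel()[:2])
E
python3 look.py | grep -v '^\[\[\|\.\.\.$' | sed '/^ \[ *[0-9]* *[0-9]* *[0-9]* \.\.\./d'
```

```text
17.02 [0.6252 0.1291 0.2414] yaw 144.52 tilt 0.04 F [-0.4 -0.3 -0.7] op 48.1 g 0.0
knob px [275.59778159 199.82225586] tick px [313.27278969 167.55626711]
white [153   0  88  17 750] xy off mm [ 57.5 -45.1] r 73.1 ang -38.1
white [ 171   24   70   41 1109] xy off mm [ 39.4 -47.7] r 61.9 ang -50.5
white [156  32  21  20 211] xy off mm [ 38.3 -22.1] r 44.2 ang -30.0
white [ 21 108  29  11 228] xy off mm [ 3.6 42.1] r 42.2 ang 85.0
white [104 154   7   4  25] xy off mm [-17.8   6.7] r 19.0 ang 159.5
MAP
 [160 162 162 161 161 162 162 160 159 159 158 159 160 158 161 152 143 144 141 141 141 142 136 121 115 101  70  54  52  47  47  49  49]
 [161 161 161 161 160 160 161 160 160 159 159 160 159 159 158 159 158 145 140 140 141 141 141 140 129 119  98  82  64  50  52  51  47]
 [160 160 162 160 160 160 160 160 160 159 157 158 158 157 156 158 158 156 149 143 139 138 139 140 141 136 126 110  85  79  81  68  49]
 [160 160 161 161 160 161 160 160 159 158 158 161 159 167 176 181 189 187 173 150 143 137 138 138 139 140 139 128 110 109 113  78  53]
 [161 161 161 160 160 160 160 160 160 158 175 191 202 
[... 3126 characters left out ...]
68  65  92 125 135 138 137 137 136 136 136 136 135 135 136]
 [ 89  77  76  75  79  78  78  80  78  78  77  76  74  73  74  71  69  70  66  69 104 134 140 137 136 138 138 136 137 136 136 136 135]
 [ 90  78  78  75  77  80  79  81  76  77  77  77  76  75  74  70  70  70  71  74 105 137 139 138 138 138 137 136 136 136 135 134 134]
 [ 84  78  78  79  78  80  77  78  76  75  76  77  74  73  72  70  72  75  75  75 111 136 138 138 137 137 136 137 136 136 135 135 135]
 [ 77  78  78  79  78  79  79  78  76  76  75  75  73  72  72  72  76  79  77  89 131 143 139 137 136 136 137 137 136 136 136 135 135]]
disc -0.5 -0.5 11.068072319030762
line px 27 far ang 85.8043503082194 fit [ 0.99900335 -0.04463496]
```

```bash
cat > fine.py <<'E'
exec(open("look.py").read().split("A=rect")[0])
B=rect(.087,.016,.2).min(2); n=len(B)//2
m=(B<110).astype(np.uint8); Y,X=np.indices(B.shape); m[np.hypot(X-n,Y-n)*.2>10.5]=0
_,l,s,c=cv2.connectedComponentsWithStats(m); i=1+s[1:,4].argmax(); y,x=np.where(l==i)
# per-column centroid fit along the line, excluding ends
p=[(u,y[x==u].mean(),np.ptp(y[x==u])*.2) for u in np.unique(x)]; p=np.array(p)
print("extent mm",(-(p[[0,-1],0]-n)*.2), "widths",p[::5,2].round(1)); print("rows mm",(-(p[::5,1]-n)*.2).round(2))
k=np.polyfit(p[5:-5,0],p[5:-5,1],1)[0]; print("line ang",90+np.degrees(np.arctan(k)))
T=rect(.04,.055,.25).min(2); q=len(T)//2; m=(T>120).astype(np.uint8); Y,X=np.indices(T.shape); r=np.hypot(X-q,Y-q)*.25; m[(r<33)|(r>53)|(X>q)|(abs(Y-q)*.25>15)]=0
_,l,s,c=cv2.connectedComponentsWithStats(m); i=1+s[1:,4].argmax(); y,x=np.where(l==i)
f=cv2.fitLine(np.c_[x,y].astype(np.float32),cv2.DIST_L2,0,.01,.01).ravel()
print("tick centre off",-(y.mean()-q)*.25,-(x.mean()-q)*.25,"fit ang",90+np.degrees(np.arctan(f[1]/f[0])), "tick line at y=0: x off",-(f[3]+(q-f[2])*f[1]/f[0]-q)*.25)
E
python3 fine.py
```

```text
17.07 [0.6241 0.1291 0.2396] yaw 144.51 tilt 0.26 F [ 0.6  0.7 -0.5] op 47.6 g 0.0
knob px [276.65456437 201.65111997] tick px [314.45198433 169.1882968 ]
extent mm [10.4  1. ] widths [2.  3.2 3.4 2.8 2.6 2.6 2.  2.4 2.2 1.8]
rows mm [0.4 1.  0.7 1.  0.9 0.9 0.8 0.8 0.7 0.7]
line ang 91.61080376863521
tick centre off 3.759015594541907 42.26072124756335 fit ang 95.87426 tick line at y=0: x off -0.5890198
```

The pointer reads 86–88° against the tick's 85°, an error of at most about 4° (7.4° allowed). The gripper is clear of everything, so I'm handing in.

```bash
python3 -c "
from h import *
st(); print(hand_in())"
```

```text
17.12 [0.6235 0.1291 0.2385] yaw 144.52 tilt 0.4 F [-0.6  0.4 -0.2] op 48.0 g 0.0
the job is handed in; nothing more can be done
None
```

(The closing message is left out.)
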